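# Dress a sharpening stone with its flattening block

## Robot

A 7-joint arm with a two-finger parallel gripper is mounted at the origin on a cart in front of the work surface, level with it; the furniture and walls round the work are solid. World frame = base frame: x ahead of the robot, y to its left, z up, the work surface at z = 0. Lengths are in m, angles in rad, forces in N, time in s.
With the tool pointing down it reaches from about 0.35 to 0.9 m from the base axis. Payload 8.1 kg.
Tool frame: the origin (TCP) lies on the centre line of the jaws, within the pads' length; the fingertips stand arm.tip_extent ahead of it and the grasp point (between the pads) lies 3 mm ahead of it (arm.tip_extent is the distance from the TCP to the fingertips, in m); y points along the fingers, z is the direction in which the jaws open and shut, and the axes are right-handed (so a half turn about y gives the same grasp; the last joint's range is limited). The gripper opens to 92 mm and grips with 3 to 60 N. Pads are 19 mm wide; open, the fingers measure 130 mm over their backs; the gripper's body (75 mm by 190 mm) begins 47 mm behind the grasp point.
Start: joints at [-1.442, 0.434, 0.025, 1.573, -0.012, 1.134, -0.075], TCP at [0.144, 0.608, 0.249] pointing down, gripper open.
Joint ranges: [-2.62, 2.62], [-0.44, 2.09], [-1.27, 1.32], [0.08, 2.57], [-1.32, 4.46], [0.12, 2], [-2.74, 2.74]. Speed limits (rad/s): [2.22, 2.22, 3.01, 3.01, 3.14, 3.14, 3.14].

## Interface

Orientations are given as a rotation vector (axis times angle).
In Python, from cell import observe, get_image, sign_off, boxes_of, place_of, arm gives the robot as it stands.
- The arm moves only by the tool arm_command, never from a script. Its argument "plan" is a list of rows, each a list of 2 entries, a list of its own where there are three numbers: the shift along the tool's x, y, z in m, then the turn, a rotation vector about the tool's x, y, z in degrees. In form: [[[tx, ty, tz], [ax, ay, az]], ...]. A call has 1 to 5 rows; each row is the pose to reach, as a shift and turn from the pose commanded when the call began, along the tool's axes at that moment; what a row does not reach only later rows make up. A row lasts 1/10 s, in which the tool goes at most 50 mm and 8.59 degrees, less where a joint would pass 70% of its speed; a pose out of reach is approached as far as the arm can. A call with a gripper value outside its range is refused whole. "fingers" is the closure, from -1 (fully open) to 1 (shut), set as the call begins (left out, the last holds). The fingers move at their own pace and stop on an object; "squeeze" is the grip in N (left out, the last holds). Time passes only in rows, so rows that repeat a pose let the fingers close. It gives the time, the measured TCP pose, the force and the opening at its end, in the units of the state.
- observe(): the state, without advancing time (a new reading comes with each control period).
- get_image(name): name is "scene" or "top" or "wrist"; returns a dict with "color" (384x512x3 uint8, red, green, blue), "camera_matrix" (3x3 intrinsics, pixels), "world_to_cam" (4x4, takes a point from world to camera coordinates); the wrist camera has in their place "mount" (4x4, takes a point from camera to tool coordinates, whose origin is the TCP and whose axes are the tool frame's). Camera axes: x right, y up, looking along -z (the intrinsics and any distortion apply to the point x, -y, -z); pixel columns grow to the right and rows downward; lengths in m; the calibration is good to about 2 mm. A picture is of the moment at which its call begins: read the wrist's pose just before it. There is no depth.
- sign_off(): hands the job in, once; it reports no verdict.
Trained networks look in a picture, given as the dict that the camera call returned (one of the last four; its "shot" number tells which), for a name from the list of things; names that differ only in an ending like _2 or _b are one class to them, and where a whole thing is asked for, a point or a joint stands for the part that bears it (a point fixed in the world has none). Each returns a list of dicts, best first, with "confidence" (0 to 1); they miss things now and then, are a little off and sometimes report something else, mostly with a low value. They report only what shows in the picture. A call takes as long as a camera call.
- boxes_of(picture, thing): "point" ([column, row] in pixels, amid what is visible of it).
- place_of(picture, thing): "point" ([column, row] in pixels: a listed point, or the origin of a listed thing).
The state is a dict: "clock": time; "joints": joint angles; "dq": joint speeds; "joint_efforts": joint torques, N m; "position": TCP position; "ee_rot": TCP orientation; "force": force on the tool from outside, world axes, zero at the start; "ft_torque": the same for the moment, N m; "width": opening from 0.0 (shut) to 1.0 (fully open).
Only numpy, scipy, OpenCV 4.12 (cv2) and the standard library are available. Lean on these libraries where they do the work, as an engineer would, in place of code of your own. Each camera call takes 0.05 s, during which the arm holds its last target.

## Task

Take the flattening block out of its tray by the upright grip, set it flat and lengthwise on the sharpening stone at the thumb-screw end (block's edge about flush with the stone's end), press it down with about a kilogram's weight, and rub it in one unbroken stroke along to the plain end and back to the thumb-screw end. Keep the pressure steady, so that the sprung stone stays pressed part of the way down and neither comes up nor bottoms out until you are back. Then lift the block off at that end and put it back lying flat in its tray, leaving the things around alone.

Things in the scene. Friction and masses are not known exactly. Their poses are not given: they have to be found in the camera images.
- stand: Fixed stand with a sharpening stone: pale wooden base 250 x 86 mm, whitish-topped grey stone 210 x 70 mm, flat top 55 mm above the worktop when unpressed. Origin: on the worktop under the stone's middle; x along the stone, y across, z up. A black thumb-screw (20 mm, 30 mm high up) sticks out at the -x end to x = -148 mm; the +x end is plain. Base parts stay below the stone's top even when it is pressed.
- stone (a joint): How far the stone is pressed down on its sprung bed (m): 0 = up, 0.012 = on its stop. It sinks straight down without tilting, from about 3 N on, then about 1.5 N more per mm (4.5 mm at 10 N, 21 N at the stop), and springs back when released. During the stroke it must stay between 1.2 and 10 mm.
- tray: Fixed shallow grey tray for the block, 132 x 102 mm outside, 16 mm high, walls and floor 4 mm thick (124 x 94 mm inside). Origin: centre of the underside; x along its long side, z up. The block lies in it lengthwise along x.
- block_centre (a point): Flattening block, loose, 0.2 to 0.33 kg: base 90 (x) x 60 (y) x 22 mm with steel sole, upright wooden grip across its middle, 22 (x) x 56 (y) mm, from 22 to 67 mm above the sole. Point: middle of the block, 33.5 mm above the sole; z up. Grasp the grip's 22 mm, fingers closing along x. On the stone x lies along the stone, either way round; centre at x = -60 or +60 mm of the stand = flush with its end.
- block: The same block; origin in the middle of its sole, axes as above.
- mug_centre (a point): Bystander: green mug, 81 x 117 x 94 mm, at mid height. Leave alone.
- tape_centre (a point): Bystander: roll of tape lying flat, 96 mm across, 48 mm high, at mid height. Leave alone.
- tin_centre (a point): Bystander: flat round tin, 86 mm across, 40 mm high, at mid height. Leave alone.

How it is judged:
By the outcome, as a careful person would: the job done as asked, in the order asked, and still so for the second after the job is handed in, with the robot touching nothing.
It also fails if it takes over 64 s, if anything falls off the work surface, if the arm or the gripper's body presses on something with over 40 N, if the wrist force passes 120 N, or if a joint passes its speed limit or range.

## Working session

There is one attempt and no reset: what is moved stays moved. The work goes in short steps, Python scripts to look and compute and a tool call to move; the robot and the scene stay as the last step left them, time stands still between calls to the robot, and variables do not carry over. Pictures are saved under pics/ and viewed, and the job is handed in when it is done.

Besides the shell and the picture viewer there is one more tool, called after ">>>" by a JSON object that holds its "name" and its "arguments", one argument or row to a line. arm_command: Moves the arm, as the interface text tells. Its arguments: {"type":"object","properties":{"plan":{"type":"array","items":{"type":"array"}},"fingers":{"type":"number"},"squeeze":{"type":"number"}},"required":["plan"]}

```bash
mkdir -p pics; ls; cat > h.py <<'E'
import numpy as np, cv2
from scipy.spatial.transform import Rotation as R
from cell import observe, get_image, sign_off, boxes_of, place_of, arm
def save(p,n): cv2.imwrite('pics/'+n+'.png', cv2.cvtColor(p['color'],cv2.COLOR_RGB2BGR))
def w2c(p,st=None):
    if 'world_to_cam' in p: return np.array(p['world_to_cam'])
    T=np.eye(4); T[:3,:3]=R.from_rotvec(st['ee_rot']).as_matrix() ; T[:3,3]=st['position']
    return np.linalg.inv(T@np.array(p['mount']))
def unproj(p,px,z,st=None):
    K=np.array(p['camera_matrix']); M=w2c(p,st)
    d=np.array([(px[0]-K[0,2])/K[0,0], -(px[1]-K[1,2])/K[1,1], -1.0])
    Rm=M[:3,:3]; o=-Rm.T@M[:3,3]; d=Rm.T@d
    return o+d*(z-o[2])/d[2]
def proj(p,X,st=None):
    K=np.array(p['camera_matrix']); M=w2c(p,st)
    c=M[:3,:3]@np.asarray(X)+M[:3,3]
    return np.array([K[0,0]*c[0]/-c[2]+K[0,2], K[1,1]*(-c[1])/-c[2]+K[1,2]])
E
python3 - <<'E'
from h import *
s=observe()
for k,v in s.items(): print(k,np.round(v,4))
print(arm.tip_extent, [a for a in dir(arm) if a[0]!='_'])
zs=dict(stand=0,stone=0.05,tray=0,block_centre=.0375,block=.004,mug_centre=.047,tape_centre=.024,tin_centre=.02)
for n in ['scene','top','wrist']:
    st=observe(); p=get_image(n); save(p,n+'0')
    print(n,[k for k in p],np.round(p['camera_matrix'],1).tolist())
    for t,z in zs.items():
        if t=='stone': continue
        for r in place_of(p,t)[:2]: print(n,t,np.round(r['point'],1),round(r['confidence'],2),np.round(unproj(p,r['point'],z,st),4))
E
```

```text
pics
clock 0.0
joints [-1.4416  0.4352  0.0249  1.5741 -0.0116  1.134  -0.0751]
dq [-0.0006  0.0011  0.0005  0.     -0.0011  0.0005 -0.0016]
joint_efforts [-6.00000e-04 -6.67856e+01  9.84900e-01 -3.14459e+01 -6.06000e-02
  4.28000e-02  2.00000e-04]
position [0.1435 0.6078 0.2479]
ee_rot [-1.5647  0.1821 -0.182 ]
force [0.9168 0.3801 0.4412]
ft_torque [ 0.0262 -0.0282  0.0155]
width 0.9999
0.022 ['PlanningError', 'tip_extent']
scene ['color', 'camera_matrix', 'world_to_cam', 'shot'] [[362.5, 0.0, 254.5], [0.0, 362.5, 188.8], [0.0, 0.0, 1.0]]
scene stand [315.3 268.2] 0.67 [ 0.539 -0.206  0.   ]
scene stand [191.1 169.6] 0.21 [ 0.5767  0.2207 -0.    ]
scene tray [194.6 180.2] 0.74 [0.5551 0.1855 0.    ]
scene block_centre [190.7 167.8] 0.61 [0.5583 0.1969 0.0375]
scene block [194.2 180. ] 0.97 [0.5527 0.1839 0.004 ]
scene mug_centre [296.4 160.4] 0.75 [ 0.7481 -0.005   0.047 ]
scene tape_centre [199.9 256.6] 0.6 [ 0.3902 -0.0004  0.024 ]
scene tape_centre [317.6 268.9] 0.58 [ 0.5277 -0.2152  0.024 ]
scene tin_centre [231.2 133.5] 0.97 [0.7422 0.2194 0.02  ]
top ['color', 'camera_matrix', 'world_to_cam', 'shot'] [[374.3, 0.0, 252.6], [0.0, 374.3, 186.2], [0.0, 0.0, 1.0]]
top stand [327.3 200.1] 0.93 [ 0.5253 -0.2167  0.    ]
top tray [186.1 190.4] 0.85 [0.558  0.1891 0.    ]
top tray [179.3 126.6] 0.42 [0.7481 0.2117 0.    ]
top block_centre [183.2 191.5] 0.94 [0.5503 0.1903 0.0375]
top block [188.4 194.5] 0.62 [0.5456 0.1816 0.004 ]
top mug_centre [251.1 123.4] 0.97 [ 7.406e-01 -7.000e-04  4.700e-02]
top tin_centre [180.3 124.6] 0.79 [0.748  0.2048 0.02  ]
wrist ['color', 'camera_matrix', 'mount', 'shot'] [[314.8, 0.0, 254.2], [0.0, 314.8, 189.1], [0.0, 0.0, 1.0]]
```

View pics/scene0.png

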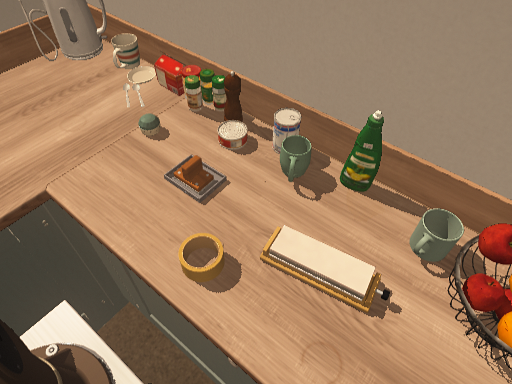

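View pics/top0.png

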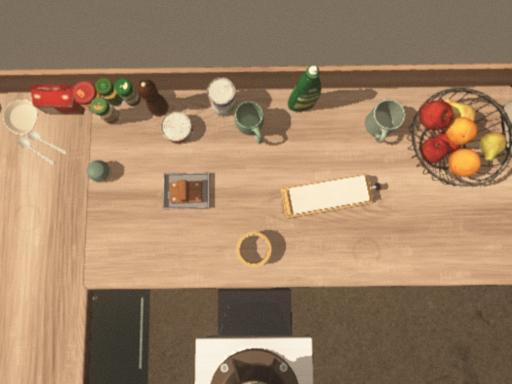

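The scene view shows the block in its tray at about (195,178), the stand at (320,268) with its screw at (387,294), the tape at (202,257), the mug at (296,158) and the tin at (232,134). In the top view the tray is at (187,191) and the stone at (327,196), with the screw on the right at (378,186). I can't see the arm in either view, so I'll check the wrist view.

View pics/wrist0.png

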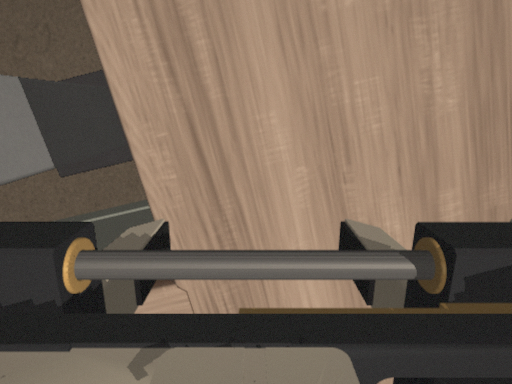

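```bash
python3 - <<'E'
from h import *
p=get_image('top'); c=p['color']
print(proj(p,[0.144,.608,.249]))
def up(n,x0,x1,y0,y1,f):
    cv2.imwrite('pics/%s.png'%n, cv2.resize(cv2.cvtColor(c[y0:y1,x0:x1],cv2.COLOR_RGB2BGR),None,fx=f,fy=f,interpolation=cv2.INTER_CUBIC))
up('tcrop1',270,395,160,230,6); up('tcrop2',150,225,160,220,8)
print(R.from_rotvec(observe()['ee_rot']).as_matrix().round(3))
E
```

```text
[-39.28086587 375.3609725 ]
[[ 0.973  0.     0.23 ]
 [-0.23   0.     0.973]
 [ 0.    -1.     0.   ]]
```

View pics/tcrop1.png

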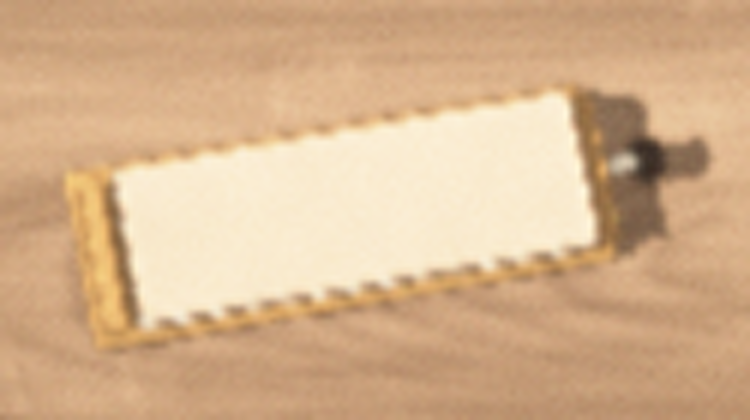

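View pics/tcrop2.png

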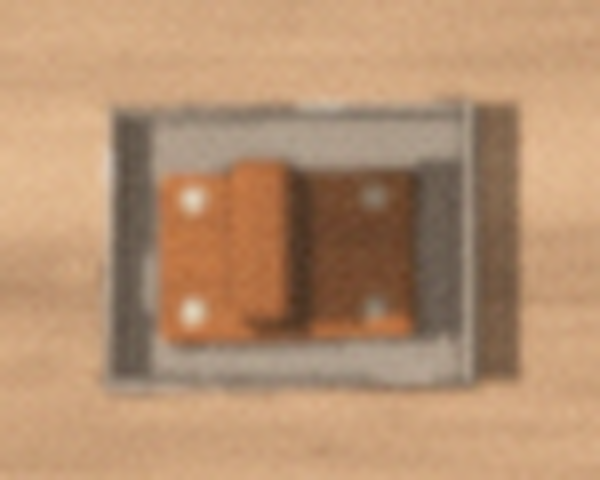

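In the enlarged crops, the stone's top is at crop pixels (112,172) to (600,243), with the screw at the right. The block lies in the tray a little left of centre, with its grip at about (262,240). I'll segment both and fit them in world coordinates.

```bash
cat > fit.py <<'E'
from h import *
def rect(p,mask,z,st=None):
    n,l,s,c=cv2.connectedComponentsWithStats(mask.astype(np.uint8))
    i=1+np.argmax(s[1:,4]); cs,_=cv2.findContours((l==i).astype(np.uint8),cv2.RETR_EXTERNAL,cv2.CHAIN_APPROX_NONE)
    pts=np.vstack(cs)[:,0]; 
    w=np.array([unproj(p,q,z,st)[:2] for q in pts]).astype(np.float32)
    (cx,cy),(a,b),ang=cv2.minAreaRect(w*1000)
    # area centroid in world & moments
    yy,xx=np.nonzero(l==i); W=np.array([unproj(p,q,z,st)[:2] for q in np.c_[xx,yy]])
    C=np.cov(W.T); ev,V=np.linalg.eigh(C); 
    return dict(rect=np.round([cx,cy,a,b,ang],1), cen=W.mean(0).round(4), len=np.sqrt(12*ev).round(4), yaw=np.degrees(np.arctan2(V[1,1],V[0,1])).round(2),bbox=s[i][:4])
E
python3 - <<'E'
from fit import *
for n in ['top','scene']:
    p=get_image(n); hsv=cv2.cvtColor(p['color'],cv2.COLOR_RGB2HSV)
    m=np.zeros(hsv.shape[:2],bool)
    H,S,V=cv2.split(hsv)
    roi=dict(top=(270,375,160,230),scene=(255,395,215,315))[n]
    m[roi[2]:roi[3],roi[0]:roi[1]]=1
    print(n,'stone',rect(p,m&(V>215)&(S<60),.055))
    roi=dict(top=(150,225,160,220),scene=(160,230,150,205))[n]
    m[:]=0; m[roi[2]:roi[3],roi[0]:roi[1]]=1
    for t in (120,160,180): print(n,'block',t,rect(p,m&(S>t)&(H<16),.026))
    print(w2c(p).round(3).tolist())
    for q in ((187,191),(200,200)): print(hsv[q[1],q[0]])
E
```

```text
top stone {'rect': array([ 535. , -210.9,   71.3,  208.5,    9.4]), 'cen': array([ 0.5362, -0.2104]), 'len': array([0.0683, 0.2088]), 'yaw': np.float64(99.48), 'bbox': array([289, 176,  80,  38], dtype=int32)}
top block 120 {'rect': array([5.534e+02, 1.862e+02, 6.250e+01, 8.760e+01, 4.000e-01]), 'cen': array([0.5514, 0.1865]), 'len': array([0.0585, 0.0872]), 'yaw': np.float64(89.14), 'bbox': array([170, 180,  32,  23], dtype=int32)}
top block 160 {'rect': array([553.2, 207.2,  56.7,  39.5,   0.8]), 'cen': array([0.5539, 0.2043]), 'len': array([0.0377, 0.0523]), 'yaw': np.float64(169.88), 'bbox': array([171, 181,  15,  21], dtype=int32)}Traceback (most recent call last):
  File "<stdin>", line 11, in <module>
  File "fit.py", line 4, in rect
    i=1+np.argmax(s[1:,4]); cs,_=cv2.findContours((l==i).astype(np.uint8),cv2.RETR_EXTERNAL,cv2.CHAIN_APPROX_NONE)
        ~~~~~~~~~^^^^^^^^^
    return _wrapfunc(a, 'argmax', axis=axis, out=out, **kwds)
    return bound(*args, **kwds)
ValueError: attempt to get argmax of an empty sequence
```

```bash
cat > go.py <<'E'
from h import *
import sys
# go.py x y z yaw(of tool z, deg) : shift & turn in tool axes
def rel(x,y,z,yaw):
    s=observe(); A=R.from_rotvec(s['ee_rot']).as_matrix()
    zt=np.array([np.cos(np.radians(yaw)),np.sin(np.radians(yaw)),0]); yt=np.array([0,0,-1.]); B=np.c_[np.cross(yt,zt),yt,zt]
    d=A.T@(np.array([x,y,z])-s['position'])
    print('clock',round(s['clock'],2),'pos',np.round(s['position'],4),'w',round(s['width'],3),'F',np.round(s['force'],1))
    print('shift',d.round(4),'turn',np.degrees(R.from_matrix(A.T@B).as_rotvec()).round(2))
if __name__=='__main__': rel(*map(float,sys.argv[1:5]))
E
python3 go.py .5525 .1865 .22 90
python3 -c "
from h import *
p=get_image('wrist');print(np.array(p['mount']).round(3))"
```

```text
clock 1.3 pos [0.1436 0.6083 0.2488] w 0.999 F [0.5 0.6 0.3]
shift [ 0.4949  0.0287 -0.3166] turn [ -0.   -13.29   0.  ]
[[ 0.001 -0.966 -0.259 -0.069]
 [-0.001  0.259 -0.966 -0.135]
 [ 1.     0.001 -0.     0.001]
 [ 0.     0.     0.     1.   ]]
```

>>> {"name": "arm_command", "arguments": {
  "plan": [
    [[0.04, 0.002, -0.026], [0, -3, 0]],
    [[0.08, 0.005, -0.052], [0, -6, 0]],
    [[0.12, 0.008, -0.078], [0, -9, 0]],
    [[0.16, 0.01, -0.104], [0, -12, 0]],
    [[0.2, 0.012, -0.13], [0, -13.3, 0]]
  ],
  "fingers": -1,
  "squeeze": 45
}}

```text
clock: 1.85
position: [0.3095, 0.4343, 0.2368]
ee_rot: [-1.57, -0.002, 0.002]
force: [0.8, 0.6, -0.6]
width: 1.0
```

```bash
python3 go.py .5525 .1865 .22 90
```

```text
clock 1.85 pos [0.3095 0.4343 0.2368] w 1.0 F [ 0.8  0.6 -0.6]
shift [ 0.2424  0.0168 -0.2484] turn [-0.03  0.14  0.01]
```

>>> {"name": "arm_command", "arguments": {
  "plan": [
    [[0.035, 0.004, -0.035], [0, 0, 0]],
    [[0.07, 0.008, -0.07], [0, 0, 0]],
    [[0.105, 0.012, -0.105], [0, 0, 0]],
    [[0.14, 0.015, -0.14], [0, 0, 0]],
    [[0.17, 0.017, -0.17], [0, 0, 0]]
  ]
}}

```text
clock: 2.35
position: [0.4801, 0.2634, 0.2198]
ee_rot: [-1.571, 0.0, -0.001]
force: [-0.2, 0.1, -0.3]
width: 0.999
```

```bash
python3 go.py .5525 .1865 .22 90
```

```text
clock 2.35 pos [0.4801 0.2634 0.2198] w 0.999 F [-0.2  0.1 -0.3]
shift [ 0.0725 -0.0001 -0.0769] turn [ 0.01 -0.06  0.04]
```

>>> {"name": "arm_command", "arguments": {
  "plan": [
    [[0.025, 0.0, -0.027], [0, 0, 0]],
    [[0.05, 0.0, -0.052], [0, 0, 0]],
    [[0.0725, 0.0, -0.077], [0, 0, 0]],
    [[0.0725, 0.0, -0.077], [0, 0, 0]]
  ]
}}

```text
clock: 2.75
position: [0.5542, 0.1836, 0.2199]
ee_rot: [-1.573, 0.004, -0.007]
force: [0.4, -0.3, 0.3]
width: 0.999
```

```bash
python3 - <<'E'
from h import *
st=observe(); p=get_image('wrist'); save(p,'w1'); print(st['position'],st['ee_rot'])
for t,z in dict(tray=0,block_centre=.0375,block=.004).items():
    for r in place_of(p,t)[:2]: print(t,np.round(r['point'],1),round(r['confidence'],2),np.round(unproj(p,r['point'],z,st),4))
E
```

```text
[0.55415436 0.18361988 0.21987655] [-1.57316205  0.00366234 -0.0070824 ]
block_centre [254.2 173.2] 0.82 [0.5541 0.1843 0.0375]
block [259.6 164.1] 0.73 [0.5509 0.1903 0.004 ]
```

View pics/w1.png

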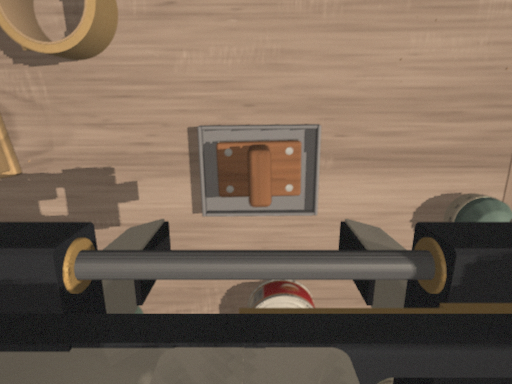

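The wrist view shows the block at (260,169) with its grip at (260,176). The tray spans (200,125) to (318,216) and lies parallel to the image. Next I'll fit the block and tray rectangles from this view.

```bash
python3 - <<'E'
from fit import *
st=observe(); p=get_image('wrist')
hsv=cv2.cvtColor(p['color'],cv2.COLOR_RGB2HSV); H,S,V=cv2.split(hsv)
for q in ((235,170),(260,180),(285,170),(210,180),(150,180),(260,140)): print(q,hsv[q[1],q[0]])
m=np.zeros(H.shape,bool); m[120:220,195:325]=1
for t in (130,150,170): print('block',rect(p,m&(S>t)&(H<20),.026,st))
# edges of features -> world
g=cv2.cvtColor(p['color'],cv2.COLOR_RGB2GRAY)
c=p['color'][115:225,190:330]; cv2.imwrite('pics/w1c.png',cv2.resize(cv2.cvtColor(c,cv2.COLOR_RGB2BGR),None,fx=5,fy=5,interpolation=cv2.INTER_CUBIC))
print(proj(p,st['position'],st))
E
```

```text
(235, 170) [ 13 130  94]
(260, 180) [ 11 134 160]
(285, 170) [ 12 140 157]
(210, 180) [11 50 82]
(150, 180) [ 14  78 163]
(260, 140) [ 13  29 140]
block {'rect': array([558.3, 188.5,  70.7,  87.2,   0.8]), 'cen': array([0.5535, 0.1925]), 'len': array([0.0635, 0.0809]), 'yaw': np.float64(88.75), 'bbox': array([210, 146,  83,  65], dtype=int32)}
block {'rect': array([546.5, 154.8,   0. ,   0. ,   0. ]), 'cen': array([0.5465, 0.1548]), 'len': array([nan, nan]), 'yaw': np.float64(nan), 'bbox': array([220, 168,   1,   1], dtype=int32)}fit.py:10: RuntimeWarning: Degrees of freedom <= 0 for slice
  C=np.cov(W.T); ev,V=np.linalg.eigh(C);
  c *= np.true_divide(1, fact)
  c *= np.true_divide(1, fact)
Traceback (most recent call last):
  File "fit.py", line 4, in rect
    i=1+np.argmax(s[1:,4]); cs,_=cv2.findContours((l==i).astype(np.uint8),cv2.RETR_EXTERNAL,cv2.CHAIN_APPROX_NONE)
        ~~~~~~~~~^^^^^^^^^
ValueError: attempt to get argmax of an empty sequence
```

```bash
python3 - <<'E'
from fit import *
st=observe(); p=get_image('wrist')
c=p['color'][115:225,190:330]; cv2.imwrite('pics/w1d.png',cv2.resize(cv2.cvtColor(c,cv2.COLOR_RGB2BGR),None,fx=5,fy=5,interpolation=cv2.INTER_CUBIC))
print(proj(p,st['position'],st), st['position'])
np.savez('w1.npz',K=p['camera_matrix'],mount=p['mount'],pos=st['position'],rot=st['ee_rot'])
E
```

```text
[252.22761143 255.60027953] [0.55015033 0.19021133 0.21971864]
```

View pics/w1d.png

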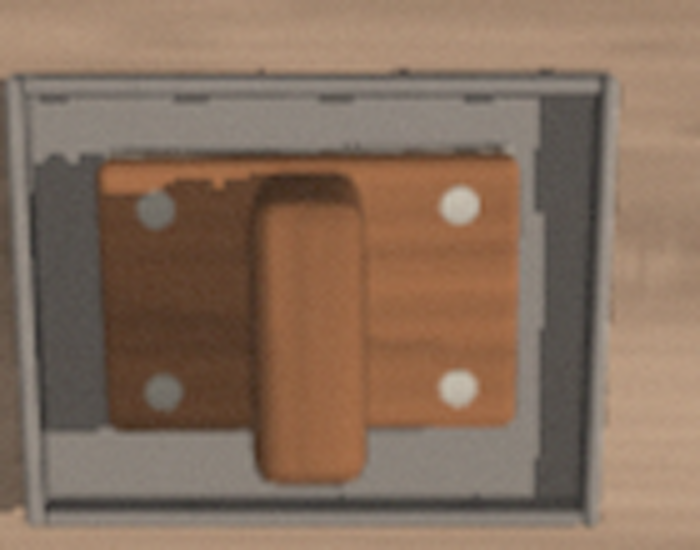

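```bash
python3 - <<'E'
from h import *
d=np.load('w1.npz'); st=dict(position=d['pos'],ee_rot=d['rot']); p=dict(camera_matrix=d['K'],mount=d['mount'])
f=lambda q:((q[0]+.5)/5-.5+190,(q[1]+.5)/5-.5+115)
for n,z,C in (('base',.026,[(100,157),(518,157),(517,425),(110,428)]),('grip',.071,[(258,203),(363,203),(367,482),(260,482)]),('tray',.016,[(10,78),(615,76),(594,522),(30,522)])):
    W=np.array([unproj(p,f(q),z,st)[:2] for q in C]); print(n,W.round(4).tolist(),W.mean(0).round(4))
    for i in range(4):
        e=W[(i+1)%4]-W[i]; print('  ',np.linalg.norm(e).round(4),np.degrees(np.arctan2(e[1],e[0])).round(1))
E
```

```text
base [[0.5231, 0.1448], [0.523, 0.2321], [0.5815, 0.2338], [0.5823, 0.1449]] [0.5525 0.1889]
   0.0873 90.1
   0.0585 1.7
   0.0889 -89.5
   0.0591 -179.9
grip [[0.5257, 0.1795], [0.5257, 0.1986], [0.5791, 0.1998], [0.5792, 0.1794]] [0.5524 0.1893]
   0.0191 90.1
   0.0535 1.3
   0.0204 -89.9
   0.0535 179.9
tray [[0.5077, 0.1249], [0.5071, 0.2534], [0.6077, 0.2535], [0.6078, 0.1245]] [0.5576 0.1891]
   0.1285 90.3
   0.1006 0.1
   0.1291 -89.9
   0.1002 179.8
```

>>> {"name": "arm_command", "arguments": {
  "plan": [
    [[0.0, 0.0, 0.0], [0, 0, 0]]
  ]
}}

```text
clock: 3.15
position: [0.5504, 0.1899, 0.2198]
ee_rot: [-1.57, -0.002, 0.002]
force: [-0.4, -0.2, 0.6]
width: 1.002
```

```bash
python3 - <<'E'
from fit import *
for i in range(6):
    st=observe(); p=get_image('wrist'); print(np.round(st['position'],4),st['clock'])
    
E
```

```text
[0.5504 0.1899 0.2198] 3.15
[0.5505 0.1897 0.2198] 3.2
[0.5506 0.1895 0.2198] 3.25
[0.5507 0.1893 0.2198] 3.3
[0.5508 0.1892 0.2198] 3.35
[0.5508 0.1891 0.2198] 3.4
```

>>> {"name": "arm_command", "arguments": {
  "plan": [
    [[0.0, 0.03, -0.001], [0, 0, 0]],
    [[0.0, 0.065, -0.001], [0, 0, 0]],
    [[0.001, 0.1, -0.001], [0, 0, 0]],
    [[0.001, 0.13, -0.001], [0, 0, 0]],
    [[0.001, 0.145, -0.001], [0, 0, 0]]
  ]
}}

```text
clock: 3.95
position: [0.5506, 0.1873, 0.0721]
ee_rot: [-1.572, 0.002, 0.003]
force: [0.3, 0.6, -1.3]
width: 0.998
```

>>> {"name": "arm_command", "arguments": {
  "plan": [
    [[0.0, 0.0, 0.0], [0, 0, 0]],
    [[0.0, 0.0, 0.0], [0, 0, 0]]
  ]
}}

```text
clock: 4.15
position: [0.5522, 0.1879, 0.0751]
ee_rot: [-1.571, -0.0, 0.0]
force: [-0.5, -0.4, 0.5]
width: 0.999
```

```bash
python3 go.py .5525 .188 .053 90
```

```text
clock 4.15 pos [0.5522 0.1879 0.0751] w 0.999 F [-0.5 -0.4  0.5]
shift [0.0003 0.0221 0.0001] turn [0.   0.01 0.  ]
```

>>> {"name": "arm_command", "arguments": {
  "plan": [
    [[0.0, 0.01, 0.0], [0, 0, 0]],
    [[0.0, 0.018, 0.0], [0, 0, 0]],
    [[0.0, 0.022, 0.0], [0, 0, 0]],
    [[0.0, 0.022, 0.0], [0, 0, 0]],
    [[0.0, 0.022, 0.0], [0, 0, 0]]
  ]
}}

```text
clock: 4.65
position: [0.552, 0.1879, 0.0528]
ee_rot: [-1.571, -0.0, 0.0]
force: [0.5, -0.0, 0.1]
width: 1.0
```

```bash
python3 go.py .5525 .188 .053 90; python3 -c "
from h import *
save(get_image('wrist'),'w2'); save(get_image('scene'),'s2')"
```

```text
clock 4.65 pos [0.552  0.1879 0.0528] w 1.0 F [ 0.5 -0.   0.1]
shift [ 0.0005 -0.0002  0.0001] turn [ 0.    0.01 -0.  ]
```

View pics/w2.png

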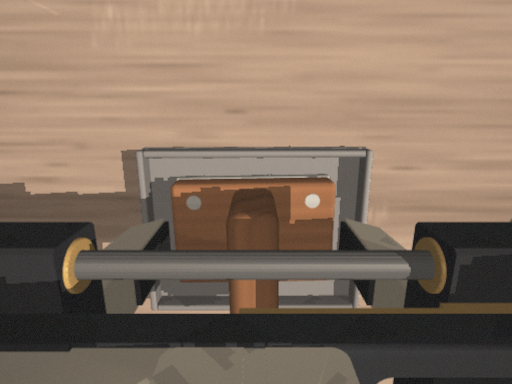

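View pics/s2.png

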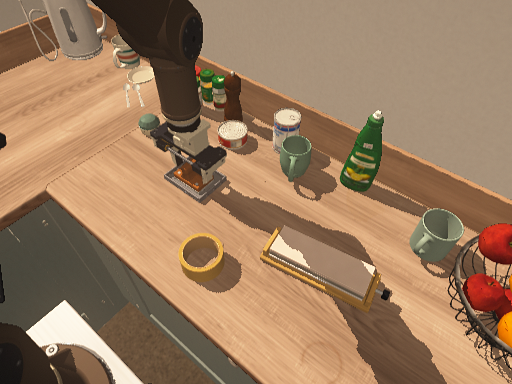

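The wrist view shows the grip centred between the open fingers at (254,265). I'll close on it.

>>> {"name": "arm_command", "arguments": {
  "plan": [
    [[0.0, 0.0, 0.0], [0, 0, 0]],
    [[0.0, 0.0, 0.0], [0, 0, 0]],
    [[0.0, 0.0, 0.0], [0, 0, 0]],
    [[0.0, 0.0, 0.0], [0, 0, 0]],
    [[0.0, 0.0, 0.0], [0, 0, 0]]
  ],
  "fingers": 1,
  "squeeze": 45
}}

```text
clock: 5.25
position: [0.5519, 0.1879, 0.0528]
ee_rot: [-1.571, -0.0, 0.0]
force: [0.8, 0.1, -0.1]
width: 0.611
```

>>> {"name": "arm_command", "arguments": {
  "plan": [
    [[0.0, 0.0, 0.0], [0, 0, 0]],
    [[0.0, 0.0, 0.0], [0, 0, 0]],
    [[0.0, 0.0, 0.0], [0, 0, 0]],
    [[0.0, 0.0, 0.0], [0, 0, 0]],
    [[0.0, 0.0, 0.0], [0, 0, 0]]
  ]
}}

```text
clock: 5.75
position: [0.5519, 0.1878, 0.0527]
ee_rot: [-1.571, -0.0, 0.0]
force: [0.5, -0.2, -0.5]
width: 0.239
```

>>> {"name": "arm_command", "arguments": {
  "plan": [
    [[0.0, 0.0, 0.0], [0, 0, 0]],
    [[0.0, 0.0, 0.0], [0, 0, 0]],
    [[0.0, -0.01, 0.0], [0, 0, 0]],
    [[0.0, -0.025, 0.0], [0, 0, 0]],
    [[0.0, -0.045, 0.0], [0, 0, 0]]
  ]
}}

```text
clock: 6.25
position: [0.5513, 0.1877, 0.098]
ee_rot: [-1.571, 0.001, 0.002]
force: [-0.5, -0.3, -2.0]
width: 0.235
```

>>> {"name": "arm_command", "arguments": {
  "plan": [
    [[0.0, -0.03, 0.0], [0, 0, 0]],
    [[0.0, -0.06, 0.0], [0, 0, 0]],
    [[0.0, -0.08, 0.0], [0, 0, 0]],
    [[0.0, -0.08, 0.0], [0, 0, 0]],
    [[0.0, -0.08, 0.0], [0, 0, 0]]
  ]
}}

```text
clock: 6.75
position: [0.5517, 0.1879, 0.1779]
ee_rot: [-1.57, -0.001, -0.0]
force: [-0.0, 0.4, -2.6]
width: 0.236
```

```bash
python3 - <<'E'
from h import *
f=[]
for i in range(4):
    s=observe(); f.append(np.r_[s['force'],s['ft_torque']]); p=get_image('wrist')
print(np.mean(f,0).round(2),s['width'],s['position'],s['clock']); save(p,'w3')
th=np.radians(99.5); c=np.array([.5355,-.2105]); u=np.array([np.cos(th),np.sin(th)])
print('screw end',c-.06*u,'plain',c+.06*u)
E
python3 go.py .5454 -.2697 .16 99.5
```

```text
[-0.69  0.12 -2.81  0.04  0.04  0.01] 0.23794402085580246 [0.55107974 0.18757806 0.17647309] 6.9
screw end [ 0.54540286 -0.26967714] plain [ 0.52559714 -0.15132286]
clock 6.95 pos [0.5512 0.1876 0.1765] w 0.238 F [-0.5  0.7 -1.9]
shift [-0.0059  0.017  -0.4573] turn [ 0.04 -9.49 -0.12]
```

View pics/w3.png

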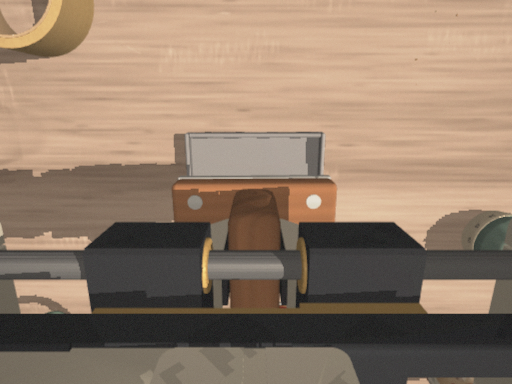

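>>> {"name": "arm_command", "arguments": {
  "plan": [
    [[0.0, 0.0, -0.035], [0, 0, 0]],
    [[0.0, 0.0, -0.075], [0, 0, 0]],
    [[0.0, 0.0, -0.12], [0, -2, 0]],
    [[0.0, 0.0, -0.165], [0, -4, 0]],
    [[0.0, 0.0, -0.21], [0, -6, 0]]
  ]
}}

```text
clock: 7.45
position: [0.5513, -0.0238, 0.1769]
ee_rot: [-1.569, -0.083, 0.085]
force: [1.1, -0.2, -1.7]
width: 0.237
```

```bash
python3 go.py .5454 -.2697 .16 99.5
```

```text
clock 7.45 pos [ 0.5513 -0.0238  0.1769] w 0.237 F [ 1.1 -0.2 -1.7]
shift [-0.032   0.017  -0.2439] turn [-0.   -3.39 -0.08]
```

>>> {"name": "arm_command", "arguments": {
  "plan": [
    [[-0.005, 0.0, -0.045], [0, -1.5, 0]],
    [[-0.012, 0.0, -0.09], [0, -3.4, 0]],
    [[-0.018, 0.0, -0.135], [0, -3.4, 0]],
    [[-0.023, 0.0, -0.175], [0, -3.4, 0]],
    [[-0.028, 0.0, -0.21], [0, -3.4, 0]]
  ]
}}

```text
clock: 7.95
position: [0.5453, -0.2364, 0.1768]
ee_rot: [-1.567, -0.127, 0.129]
force: [1.0, 0.9, -2.0]
width: 0.241
```

>>> {"name": "arm_command", "arguments": {
  "plan": [
    [[-0.002, 0.0, -0.02], [0, 0, 0]],
    [[-0.004, 0.0, -0.033], [0, 0, 0]],
    [[-0.004, 0.0, -0.033], [0, 0, 0]],
    [[-0.004, 0.0, -0.033], [0, 0, 0]],
    [[-0.004, 0.0, -0.033], [0, 0, 0]]
  ]
}}

```text
clock: 8.45
position: [0.548, -0.265, 0.1775]
ee_rot: [-1.566, -0.131, 0.131]
force: [-0.3, -0.4, -1.5]
width: 0.235
```

```bash
python3 go.py .5454 -.2697 .16 99.5; python3 - <<'E'
from fit import *
p=get_image('top'); save(p,'t4'); p2=get_image('scene'); save(p2,'s4'); st=observe(); w=get_image('wrist'); save(w,'w4'); print(st['position'],st['ee_rot'])
np.savez('w4.npz',K=w['camera_matrix'],mount=w['mount'],pos=st['position'],rot=st['ee_rot'],Ks=p2['camera_matrix'],Ms=p2['world_to_cam'],Kt=p['camera_matrix'],Mt=p['world_to_cam'])
E
```

```text
clock 8.45 pos [ 0.548  -0.265   0.1775] w 0.235 F [-0.3 -0.4 -1.5]
shift [-0.0033  0.0175 -0.0042] turn [-0.07  0.05 -0.  ]
[ 0.54797896 -0.26544991  0.17767915] [-1.56609341 -0.13078619  0.13071921]
```

View pics/w4.png

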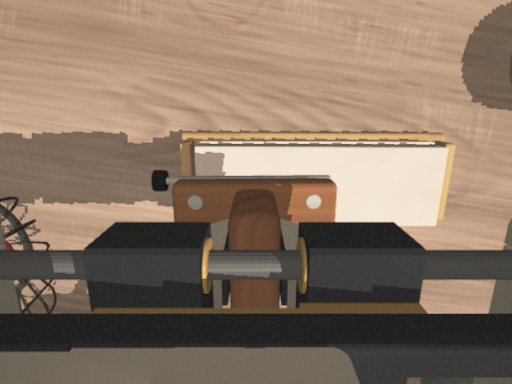

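View pics/s4.png

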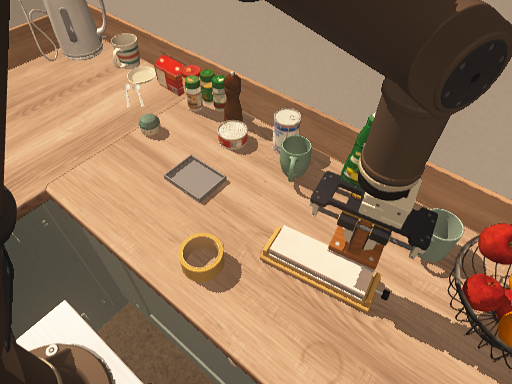

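The wrist view shows the block over the screw end. The stone's visible corners are at about (195,144), (446,148) and (438,225), and the screw is at (160,181). I'll refine this in an enlarged crop.

```bash
python3 - <<'E'
import cv2
c=cv2.imread('pics/w4.png')[120:240,140:460]
cv2.imwrite('pics/w4c.png',cv2.resize(c,None,fx=2.5,fy=2.5,interpolation=cv2.INTER_CUBIC))
import numpy as np
from h import *
d=np.load('w4.npz'); st=dict(position=d['pos'],ee_rot=d['rot']); p=dict(camera_matrix=d['K'],mount=d['mount'])
im=cv2.imread('pics/w4.png'); hsv=cv2.cvtColor(im,cv2.COLOR_BGR2HSV)
m=((hsv[...,1]<70)&(hsv[...,2]>170)); 
# long edge: first whitish row per column ; right edge: last whitish col per row
E=[];Rr=[];L=[]
for c in range(215,430,5):
    r=np.nonzero(m[135:170,c])[0]; 
    if len(r): E.append(unproj(p,(c,135+r[0]-.5),.055,st)[:2])
for r in range(155,222,3):
    c=np.nonzero(m[r,400:470])[0]
    if len(c): Rr.append(unproj(p,(400+c[-1]+.5,r),.055,st)[:2])
for r in range(148,175,3):
    c=np.nonzero(m[r,170:230])[0]
    if len(c): L.append(unproj(p,(170+c[0]-.5,r),.055,st)[:2])
for n,a in (('near edge',E),('plain end',Rr),('screw end',L)):
    a=np.array(a); l=cv2.fitLine(a.astype(np.float32)*1000,cv2.DIST_HUBER,0,.01,.01).ravel(); print(n,len(a),np.median(a,0).round(4),l.round(3),np.degrees(np.arctan2(l[1],l[0])))
th=np.radians(99.5);u=np.array([np.cos(th),np.sin(th)]);v=np.array([-u[1],u[0]]);c=np.array([.5355,-.2105])
for n,a in (('near',E),('plain',Rr),('screw',L)):
    a=np.array(a)-c; print(n,np.round(np.median(a@u),4),np.round(np.median(a@v),4))
E
```

```text
near edge 43 [ 0.4992 -0.2183] [ 1.62000e-01 -9.87000e-01  5.00608e+02 -2.26263e+02] -80.6817
plain end 23 [ 0.5213 -0.1078] [ 9.86000e-01  1.68000e-01  5.21898e+02 -1.07570e+02] 9.656007
screw end 9 [ 0.5282 -0.2943] [ 3.36000e-01  9.42000e-01  5.28291e+02 -3.02043e+02] 70.37415
near -0.0017 0.0371
plain 0.1037 -0.003
screw -0.0816 0.0211
```

View pics/w4c.png

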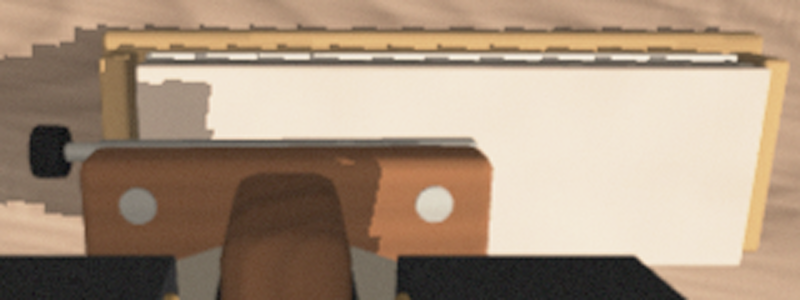

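```bash
python3 - <<'E'
from h import *
d=np.load('w4.npz'); st=dict(position=d['pos'],ee_rot=d['rot']); p=dict(camera_matrix=d['K'],mount=d['mount'])
th=np.radians(99.5);u=np.array([np.cos(th),np.sin(th)]);v=np.array([-u[1],u[0]]);c=np.array([.5355,-.2105])
for q in ((135,67),(770,68),(742,264)):
    a=unproj(p,((q[0]+.5)/2.5-.5+140,(q[1]+.5)/2.5-.5+120),.055,st)[:2]-c; print(np.round([a@u,a@v],4))
# block base top corners in hand: z= TCP-.0488+.022
z=st['position'][2]-.0268; zs=st['position'][2]-.0488
for q,zz in (((82,152),z),((490,155),z)):
    a=unproj(p,((q[0]+.5)/2.5-.5+140,(q[1]+.5)/2.5-.5+120),zz,st)[:2]-np.array(st['position'])[:2]; print('block',np.round([a@u,a@v],4))
E
python3 go.py .5454 -.2697 .11 99.5
```

```text
[-0.1048  0.0322]
[0.1033 0.0319]
[ 0.1045 -0.0368]
block [-0.0424  0.0299]
block [0.044  0.0292]
clock 8.6 pos [ 0.5479 -0.2658  0.1778] w 0.232 F [-0.9  0.4 -2.3]
shift [-0.0032  0.0678 -0.0035] turn [-0.03  0.02  0.01]
```

>>> {"name": "arm_command", "arguments": {
  "plan": [
    [[-0.001, 0.015, -0.002], [0, 0, 0]],
    [[-0.002, 0.035, -0.004], [0, 0, 0]],
    [[-0.002, 0.05, -0.004], [0, 0, 0]],
    [[-0.002, 0.06, -0.004], [0, 0, 0]],
    [[-0.002, 0.062, -0.004], [0, 0, 0]]
  ]
}}

```text
clock: 9.1
position: [0.5459, -0.2706, 0.1147]
ee_rot: [-1.566, -0.128, 0.131]
force: [-0.4, -0.3, -1.8]
width: 0.239
```

>>> {"name": "arm_command", "arguments": {
  "plan": [
    [[0, 0, 0], [0, 0, 0]],
    [[0, 0, 0], [0, 0, 0]],
    [[0, 0, 0], [0, 0, 0]],
    [[0, 0, 0], [0, 0, 0]],
    [[0, 0, 0], [0, 0, 0]]
  ]
}}

```text
clock: 9.6
position: [0.5465, -0.2714, 0.1161]
ee_rot: [-1.567, -0.129, 0.129]
force: [-0.9, -0.1, -2.5]
width: 0.238
```

```bash
python3 go.py .5465 -.27 .1038 99.5
```

```text
clock 9.6 pos [ 0.5465 -0.2714  0.1161] w 0.238 F [-0.9 -0.1 -2.5]
shift [0.0003 0.0123 0.0014] turn [ 0.01 -0.09  0.03]
```

>>> {"name": "arm_command", "arguments": {
  "plan": [
    [[0, 0.004, 0.001], [0, 0, 0]],
    [[0, 0.008, 0.001], [0, 0, 0]],
    [[0, 0.01, 0.001], [0, 0, 0]],
    [[0, 0.01, 0.001], [0, 0, 0]],
    [[0, 0.01, 0.001], [0, 0, 0]]
  ]
}}

```text
clock: 10.1
position: [0.5461, -0.2704, 0.1056]
ee_rot: [-1.567, -0.129, 0.129]
force: [0.8, 0.4, -2.9]
width: 0.237
```

```bash
python3 go.py .5465 -.27 .1038 99.5; python3 - <<'E'
from h import *
w=get_image('wrist'); t=get_image('scene')
a=cv2.resize(w['color'][120:240,140:460],None,fx=2.5,fy=2.5,interpolation=cv2.INTER_CUBIC)
b=cv2.resize(t['color'][200:320,240:400],None,fx=2.5,fy=2.5,interpolation=cv2.INTER_CUBIC)
o=np.zeros((600,800,3),np.uint8); o[:300]=a; o[300:,:400]=b; save(dict(color=o),'m5')
E
```

```text
clock 10.1 pos [ 0.5461 -0.2704  0.1056] w 0.237 F [ 0.8  0.4 -2.9]
shift [0.0005 0.0018 0.0004] turn [-0.01 -0.09 -0.01]
```

View pics/m5.png

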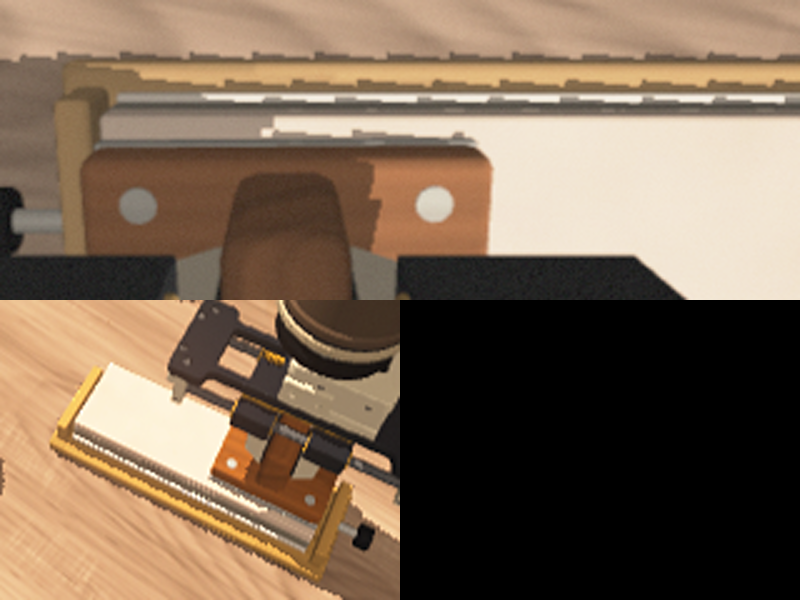

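The wrist crop shows the block's end at about x=97, against the stone's end at about x=102. That puts it within 1 mm or so of flush, and it's centred across the stone. I'll press down in small steps.

>>> {"name": "arm_command", "arguments": {
  "plan": [
    [[0, 0.001, 0.001], [0, 0, 0]],
    [[0, 0.002, 0.001], [0, 0, 0]],
    [[0, 0.003, 0.001], [0, 0, 0]],
    [[0, 0.004, 0.001], [0, 0, 0]],
    [[0, 0.004, 0.001], [0, 0, 0]]
  ]
}}

```text
clock: 10.7
position: [0.5461, -0.2693, 0.1019]
ee_rot: [-1.567, -0.129, 0.129]
force: [-0.7, 1.3, 4.0]
width: 0.238
```

```bash
python3 go.py .5465 -.27 .0993 99.5; python3 -c "
from h import *
print(observe()['ft_torque'])"
```

```text
clock 10.7 pos [ 0.5461 -0.2693  0.1019] w 0.238 F [-0.7  1.3  4. ]
shift [ 0.0003  0.0026 -0.0008] turn [-0.01 -0.08  0.02]
[ 0.3519224   0.3586835  -0.04642031]
```

>>> {"name": "arm_command", "arguments": {
  "plan": [
    [[0, 0.001, 0], [0, 0, 0]],
    [[0, 0.002, 0], [0, 0, 0]],
    [[0, 0.0025, 0], [0, 0, 0]],
    [[0, 0.0025, 0], [0, 0, 0]],
    [[0, 0.0025, 0], [0, 0, 0]]
  ]
}}

```text
clock: 11.2
position: [0.5461, -0.2692, 0.0996]
ee_rot: [-1.567, -0.129, 0.129]
force: [-2.8, 2.5, 8.0]
width: 0.236
```

```bash
python3 - <<'E'
from h import *
f=[]
for i in range(6):
    s=observe(); f.append(np.r_[s['force'],s['ft_torque'],s['position'],s['ee_rot']]); t=get_image('scene'); 
    if i==0: w=get_image('wrist')
print(np.mean(f,0).round(4),np.std(f,0)[:6].round(2),s['clock'])
a=cv2.resize(w['color'][120:240,140:460],None,fx=2.5,fy=2.5,interpolation=cv2.INTER_CUBIC)
b=cv2.resize(t['color'][200:320,240:400],None,fx=2.5,fy=2.5,interpolation=cv2.INTER_CUBIC)
o=np.zeros((600,800,3),np.uint8); o[:300]=a; o[300:,:400]=b; save(dict(color=o),'m6')
E
```

```text
[-2.3681  2.9348  7.2098  0.518   0.5617 -0.0079  0.5461 -0.2693  0.0996
 -1.5667 -0.1294  0.1288] [0.33 0.48 0.52 0.05 0.02 0.04] 11.5
```

View pics/m6.png

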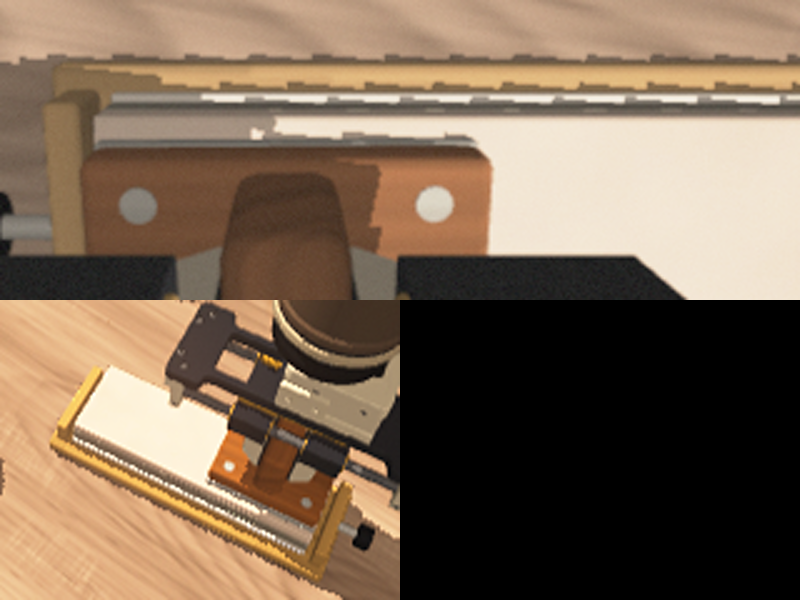

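The stone now carries about 7.2 N from the arm plus 2.4 N of block weight, roughly 9.6 N, which is about 4.4 mm down. The block's end is flush. I'll start the stroke now.

>>> {"name": "arm_command", "arguments": {
  "plan": [
    [[0, 0, 0.002], [0, 0, 0]],
    [[0, 0, 0.006], [0, 0, 0]],
    [[0, 0, 0.012], [0, 0, 0]],
    [[0, 0, 0.018], [0, 0, 0]],
    [[0, 0, 0.024], [0, 0, 0]]
  ]
}}

```text
clock: 12.05
position: [0.5434, -0.248, 0.1004]
ee_rot: [-1.571, -0.131, 0.125]
force: [1.3, -4.6, 5.0]
width: 0.24
```

>>> {"name": "arm_command", "arguments": {
  "plan": [
    [[0, 0, 0.006], [0, 0, 0]],
    [[0, 0, 0.012], [0, 0, 0]],
    [[0, 0, 0.018], [0, 0, 0]],
    [[0, 0, 0.024], [0, 0, 0]],
    [[0, 0, 0.03], [0, 0, 0]]
  ]
}}

```text
clock: 12.55
position: [0.5387, -0.2182, 0.1004]
ee_rot: [-1.57, -0.131, 0.125]
force: [1.3, -3.9, 6.6]
width: 0.241
```

>>> {"name": "arm_command", "arguments": {
  "plan": [
    [[0, 0.0001, 0.006], [0, 0, 0]],
    [[0, 0.0002, 0.012], [0, 0, 0]],
    [[0, 0.0003, 0.018], [0, 0, 0]],
    [[0, 0.0004, 0.024], [0, 0, 0]],
    [[0, 0.0005, 0.03], [0, 0, 0]]
  ]
}}

```text
clock: 13.05
position: [0.534, -0.1887, 0.0999]
ee_rot: [-1.57, -0.131, 0.125]
force: [1.7, -5.7, 6.6]
width: 0.239
```

```bash
python3 - <<'E'
from h import *
th=np.radians(99.5);u=np.array([np.cos(th),np.sin(th)]);v=np.array([-u[1],u[0]]);c=np.array([.5365,-.2103])
s=observe();a=np.array(s['position'])[:2]-c;print(a@u,a@v,s['position'][2],s['force'],np.array(s['dq']).round(3))
E
```

```text
0.021727481315626407 -0.0010593054234425382 0.09994630863161395 [ 1.71244861 -5.71457873  6.6466959 ] [-0.1   -0.037 -0.003  0.073  0.006 -0.037 -0.098]
```

>>> {"name": "arm_command", "arguments": {
  "plan": [
    [[0, 0, 0.006], [0, 0, 0]],
    [[0, 0, 0.012], [0, 0, 0]],
    [[0, 0, 0.018], [0, 0, 0]],
    [[0, 0, 0.024], [0, 0, 0]],
    [[0, 0, 0.029], [0, 0, 0]]
  ]
}}

```text
clock: 13.55
position: [0.5293, -0.1599, 0.0999]
ee_rot: [-1.57, -0.131, 0.125]
force: [2.2, -4.7, 6.7]
width: 0.235
```

>>> {"name": "arm_command", "arguments": {
  "plan": [
    [[0, 0, 0.004], [0, 0, 0]],
    [[0, 0, 0.007], [0, 0, 0]],
    [[0, 0, 0.008], [0, 0, 0]],
    [[0, 0, 0.008], [0, 0, 0]]
  ]
}}

```text
clock: 13.95
position: [0.528, -0.1518, 0.0999]
ee_rot: [-1.57, -0.131, 0.125]
force: [1.7, -4.2, 7.1]
width: 0.237
```

```bash
cat > uv.py <<'E'
from h import *
th=np.radians(99.5);u=np.array([np.cos(th),np.sin(th)]);v=np.array([-u[1],u[0]]);c=np.array([.5365,-.2103])
s=observe();a=np.array(s['position'])[:2]-c;print(a@u,a@v,s['position'][2],s['force'],np.array(s['dq']).round(3),s['clock'])
E
python3 uv.py
```

```text
0.05911616080243438 -0.0012460652267313984 0.09985165889769501 [ 1.65160535 -4.16323364  7.05022766] [ 0.     0.002 -0.003  0.    -0.001  0.003  0.002] 13.95
```

>>> {"name": "arm_command", "arguments": {
  "plan": [
    [[0, 0, -0.002], [0, 0, 0]],
    [[0, 0, -0.006], [0, 0, 0]],
    [[0, 0, -0.012], [0, 0, 0]],
    [[0, 0, -0.018], [0, 0, 0]],
    [[0, 0, -0.024], [0, 0, 0]]
  ]
}}

```text
clock: 14.45
position: [0.5312, -0.1727, 0.0993]
ee_rot: [-1.566, -0.131, 0.129]
force: [-1.2, 5.1, 7.4]
width: 0.238
```

>>> {"name": "arm_command", "arguments": {
  "plan": [
    [[0, 0, -0.006], [0, 0, 0]],
    [[0, 0, -0.012], [0, 0, 0]],
    [[0, 0, -0.018], [0, 0, 0]],
    [[0, 0, -0.024], [0, 0, 0]],
    [[0, 0, -0.03], [0, 0, 0]]
  ]
}}

```text
clock: 14.95
position: [0.5361, -0.2023, 0.0993]
ee_rot: [-1.566, -0.131, 0.129]
force: [-1.3, 5.7, 7.6]
width: 0.239
```

>>> {"name": "arm_command", "arguments": {
  "plan": [
    [[0, 0, -0.006], [0, 0, 0]],
    [[0, 0, -0.012], [0, 0, 0]],
    [[0, 0, -0.018], [0, 0, 0]],
    [[0, 0, -0.024], [0, 0, 0]],
    [[0, 0, -0.03], [0, 0, 0]]
  ]
}}

```text
clock: 15.45
position: [0.5409, -0.2319, 0.0993]
ee_rot: [-1.566, -0.131, 0.129]
force: [-0.2, 6.2, 7.6]
width: 0.239
```

```bash
python3 uv.py
```

```text
-0.022038637250538416 -0.0007658693747564024 0.09925411163528641 [-0.23754292  6.22509601  7.62111329] [ 0.095  0.044  0.001 -0.084 -0.006  0.04   0.091] 15.45
```

>>> {"name": "arm_command", "arguments": {
  "plan": [
    [[0, 0, -0.006], [0, 0, 0]],
    [[0, 0, -0.012], [0, 0, 0]],
    [[0, 0, -0.018], [0, 0, 0]],
    [[0, 0, -0.024], [0, 0, 0]],
    [[0, 0, -0.03], [0, 0, 0]]
  ]
}}

```text
clock: 15.95
position: [0.5458, -0.2615, 0.0993]
ee_rot: [-1.566, -0.131, 0.129]
force: [-1.1, 5.7, 7.2]
width: 0.236
```

>>> {"name": "arm_command", "arguments": {
  "plan": [
    [[0, 0, -0.004], [0, 0, 0]],
    [[0, 0, -0.007], [0, 0, 0]],
    [[0, 0, -0.008], [0, 0, 0]],
    [[0, 0, -0.008], [0, 0, 0]]
  ]
}}

```text
clock: 16.35
position: [0.5471, -0.2696, 0.0993]
ee_rot: [-1.566, -0.131, 0.128]
force: [0.2, 4.1, 8.0]
width: 0.235
```

```bash
python3 uv.py
```

```text
-0.060257010703193295 -0.0006874862609462217 0.0992984695373731 [0.16432908 4.09258948 7.99813078] [-0.001 -0.001  0.001  0.002  0.001 -0.002 -0.001] 16.35
```

The stroke is done: the block's centre is back at about -60 mm and z has held steady. I'll lift straight off.

```bash
python3 - <<'E'
from h import *
w=get_image('wrist')
save(dict(color=cv2.resize(w['color'][120:240,140:460],None,fx=2.5,fy=2.5,interpolation=cv2.INTER_CUBIC)),'m7')
E
```

```text
(no output)
```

View pics/m7.png

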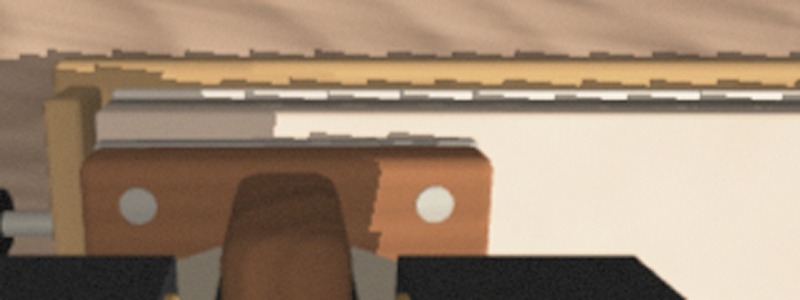

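>>> {"name": "arm_command", "arguments": {
  "plan": [
    [[0, -0.006, 0], [0, 0, 0]],
    [[0, -0.016, 0], [0, 0, 0]],
    [[0, -0.035, 0], [0, 0, 0]],
    [[0, -0.06, 0], [0, 0, 0]],
    [[0, -0.075, 0], [0, 0, 0]]
  ]
}}

```text
clock: 16.9
position: [0.5462, -0.2713, 0.1757]
ee_rot: [-1.568, -0.129, 0.128]
force: [0.1, 0.0, -2.4]
width: 0.235
```

```bash
python3 go.py .5555 .1885 .17 90
```

```text
clock 16.9 pos [ 0.5462 -0.2713  0.1757] w 0.235 F [ 0.1  0.  -2.4]
shift [0.084  0.0051 0.4522] turn [0.07 9.37 0.05]
```

The crop before the lift shows the block's end at x≈97, flush with the stone's end at the same place as the start. The block has now lifted off. Next I'll carry it back over the tray (target 0.5555, 0.1885).

>>> {"name": "arm_command", "arguments": {
  "plan": [
    [[0.006, 0, 0.032], [0, 0, 0]],
    [[0.013, 0, 0.07], [0, 1, 0]],
    [[0.021, 0, 0.114], [0, 3, 0]],
    [[0.029, 0, 0.158], [0, 5, 0]],
    [[0.037, 0, 0.2], [0, 7, 0]]
  ]
}}

```text
clock: 17.4
position: [0.5495, -0.0658, 0.1741]
ee_rot: [-1.571, -0.031, 0.031]
force: [1.5, 0.9, -1.8]
width: 0.238
```

```bash
python3 go.py .5555 .1885 .17 90
```

```text
clock 17.4 pos [ 0.5495 -0.0658  0.1741] w 0.238 F [ 1.5  0.9 -1.8]
shift [0.0162 0.0041 0.2538] turn [0.02 2.29 0.01]
```

>>> {"name": "arm_command", "arguments": {
  "plan": [
    [[0.003, 0, 0.045], [0, 1.5, 0]],
    [[0.006, 0, 0.09], [0, 2.3, 0]],
    [[0.009, 0, 0.135], [0, 2.3, 0]],
    [[0.012, 0, 0.18], [0, 2.3, 0]],
    [[0.014, 0, 0.22], [0, 2.3, 0]]
  ]
}}

```text
clock: 17.9
position: [0.5545, 0.1553, 0.1741]
ee_rot: [-1.571, -0.002, 0.002]
force: [0.0, -0.4, -1.6]
width: 0.238
```

>>> {"name": "arm_command", "arguments": {
  "plan": [
    [[0.001, 0, 0.018], [0, 0, 0]],
    [[0.002, 0, 0.031], [0, 0, 0]],
    [[0.002, 0, 0.031], [0, 0, 0]],
    [[0.002, 0, 0.031], [0, 0, 0]],
    [[0.002, 0, 0.031], [0, 0, 0]]
  ]
}}

```text
clock: 18.4
position: [0.5569, 0.1819, 0.1738]
ee_rot: [-1.572, 0.001, -0.001]
force: [-0.3, 0.1, -2.4]
width: 0.238
```

>>> {"name": "arm_command", "arguments": {
  "plan": [
    [[0, 0, 0], [0, 0, 0]],
    [[0, 0, 0], [0, 0, 0]],
    [[0, 0, 0], [0, 0, 0]],
    [[0, 0, 0], [0, 0, 0]],
    [[0, 0, 0], [0, 0, 0]]
  ]
}}

```text
clock: 18.9
position: [0.5566, 0.1843, 0.1737]
ee_rot: [-1.571, -0.002, 0.002]
force: [-0.1, -0.2, -2.1]
width: 0.238
```

```bash
python3 go.py .5555 .1885 .0535 90; python3 -c "
from h import *
save(get_image('wrist'),'w8')"
```

```text
clock 18.9 pos [0.5566 0.1843 0.1737] w 0.238 F [-0.1 -0.2 -2.1]
shift [-0.0011  0.1202  0.0042] turn [-0.    0.11  0.  ]
```

View pics/w8.png

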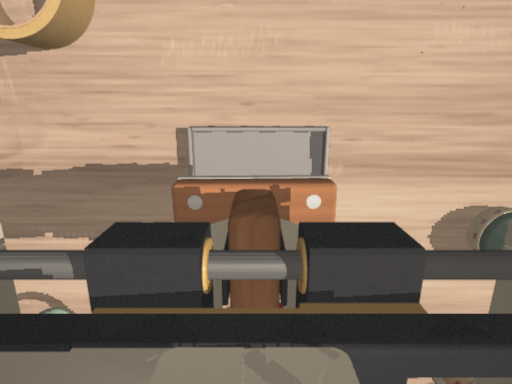

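The tray's mid is at column 259 and the block's at 254, which fits the +4 mm shift still needed. I'll lower to just above the floor.

>>> {"name": "arm_command", "arguments": {
  "plan": [
    [[-0.001, 0.02, 0.004], [0, 0, 0]],
    [[-0.001, 0.05, 0.004], [0, 0, 0]],
    [[-0.001, 0.08, 0.004], [0, 0, 0]],
    [[-0.001, 0.098, 0.004], [0, 0, 0]],
    [[-0.001, 0.1, 0.004], [0, 0, 0]]
  ]
}}

```text
clock: 19.45
position: [0.554, 0.1879, 0.0714]
ee_rot: [-1.573, 0.001, 0.005]
force: [-1.3, 0.8, -1.5]
width: 0.236
```

>>> {"name": "arm_command", "arguments": {
  "plan": [
    [[0, 0, 0], [0, 0, 0]],
    [[0, 0, 0], [0, 0, 0]],
    [[0, 0, 0], [0, 0, 0]]
  ]
}}

```text
clock: 19.75
position: [0.5564, 0.1887, 0.075]
ee_rot: [-1.57, -0.003, -0.0]
force: [-0.5, -0.3, -2.2]
width: 0.238
```

```bash
python3 go.py .5555 .1885 .0535 90; python3 -c "
from h import *
save(get_image('wrist'),'w9')"
```

```text
clock 19.75 pos [0.5564 0.1887 0.075 ] w 0.238 F [-0.5 -0.3 -2.2]
shift [-0.0009  0.0215 -0.0002] turn [-0.05  0.12  0.12]
```

View pics/w9.png

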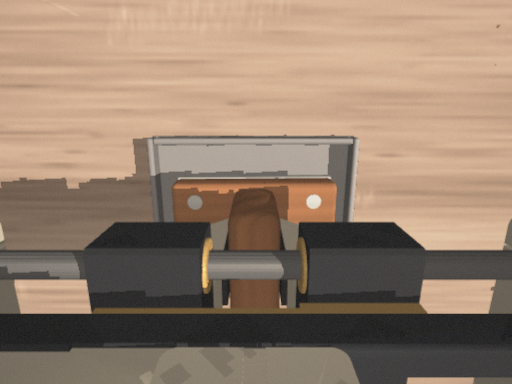

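The block (cols 174–336) is centred in the tray (152–356). I'll lower it the rest of the way gently.

>>> {"name": "arm_command", "arguments": {
  "plan": [
    [[0, 0.008, 0], [0, 0, 0]],
    [[0, 0.015, 0], [0, 0, 0]],
    [[0, 0.019, 0], [0, 0, 0]],
    [[0, 0.021, 0], [0, 0, 0]],
    [[0, 0.0215, 0], [0, 0, 0]]
  ]
}}

```text
clock: 20.3
position: [0.555, 0.1881, 0.0527]
ee_rot: [-1.571, -0.001, 0.002]
force: [-6.4, -2.5, 15.6]
width: 0.236
```

>>> {"name": "arm_command", "arguments": {
  "plan": [
    [[0, 0.0003, 0], [0, 0, 0]],
    [[0, 0.0005, 0], [0, 0, 0]],
    [[0, 0.0005, 0], [0, 0, 0]]
  ]
}}

```text
clock: 20.6
position: [0.555, 0.1881, 0.0527]
ee_rot: [-1.571, -0.001, 0.002]
force: [-6.6, -3.1, 14.9]
width: 0.239
```

>>> {"name": "arm_command", "arguments": {
  "plan": [
    [[0, -0.0005, 0], [0, 0, 0]],
    [[0, -0.0008, 0], [0, 0, 0]],
    [[0, -0.0008, 0], [0, 0, 0]]
  ]
}}

```text
clock: 20.9
position: [0.555, 0.1881, 0.0527]
ee_rot: [-1.571, -0.001, 0.002]
force: [-5.5, -1.9, 7.5]
width: 0.237
```

>>> {"name": "arm_command", "arguments": {
  "plan": [
    [[0, -0.0004, 0], [0, 0, 0]],
    [[0, -0.0006, 0], [0, 0, 0]],
    [[0, -0.0006, 0], [0, 0, 0]]
  ]
}}

```text
clock: 21.2
position: [0.5557, 0.1884, 0.0529]
ee_rot: [-1.571, -0.002, 0.002]
force: [-0.2, 0.3, -2.1]
width: 0.24
```

>>> {"name": "arm_command", "arguments": {
  "plan": [
    [[0, 0, 0], [0, 0, 0]],
    [[0, 0, 0], [0, 0, 0]],
    [[0, 0, 0], [0, 0, 0]],
    [[0, 0, 0], [0, 0, 0]],
    [[0, 0, 0], [0, 0, 0]]
  ],
  "fingers": -1
}}

```text
clock: 21.7
position: [0.5556, 0.1884, 0.0532]
ee_rot: [-1.571, -0.002, 0.001]
force: [0.3, -0.3, 0.1]
width: 0.624
```

>>> {"name": "arm_command", "arguments": {
  "plan": [
    [[0, 0, 0], [0, 0, 0]],
    [[0, 0, 0], [0, 0, 0]],
    [[0, 0, 0], [0, 0, 0]],
    [[0, 0, 0], [0, 0, 0]],
    [[0, 0, 0], [0, 0, 0]]
  ]
}}

```text
clock: 22.2
position: [0.5555, 0.1884, 0.0531]
ee_rot: [-1.571, -0.002, 0.002]
force: [0.4, 0.9, -0.9]
width: 0.995
```

>>> {"name": "arm_command", "arguments": {
  "plan": [
    [[0, -0.01, 0], [0, 0, 0]],
    [[0, -0.03, 0], [0, 0, 0]],
    [[0, -0.06, 0], [0, 0, 0]],
    [[0, -0.1, 0], [0, 0, 0]],
    [[0, -0.14, 0], [0, 0, 0]]
  ]
}}

```text
clock: 22.7
position: [0.5552, 0.1882, 0.1951]
ee_rot: [-1.571, -0.001, 0.002]
force: [0.6, 0.0, -0.4]
width: 0.999
```

>>> {"name": "arm_command", "arguments": {
  "plan": [
    [[0, -0.02, 0], [0, 0, 0]],
    [[0, -0.03, 0], [0, 0, 0]],
    [[0, -0.03, 0], [0, 0, 0]],
    [[0, -0.03, 0], [0, 0, 0]],
    [[0, -0.03, 0], [0, 0, 0]]
  ]
}}

```text
clock: 23.2
position: [0.5547, 0.1881, 0.2216]
ee_rot: [-1.572, 0.0, 0.004]
force: [0.2, -0.4, -0.6]
width: 1.0
```

```bash
python3 uv.py; python3 -c "
from h import *
save(get_image('wrist'),'w10'); save(get_image('scene'),'s10')"
```

```text
0.38992921290590393 -0.08374542921611136 0.22156605830523127 [ 0.18274781 -0.39438336 -0.57655032] [ 0.002  0.002  0.    -0.003  0.     0.002 -0.001] 23.2
```

View pics/w10.png

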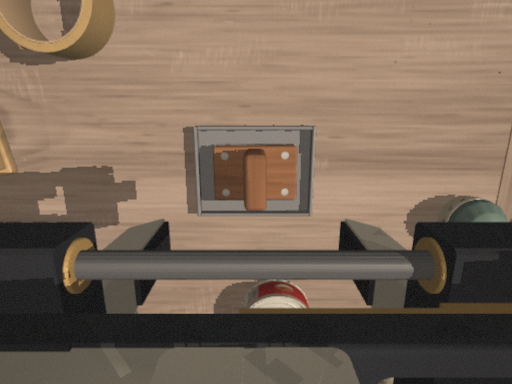

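View pics/s10.png

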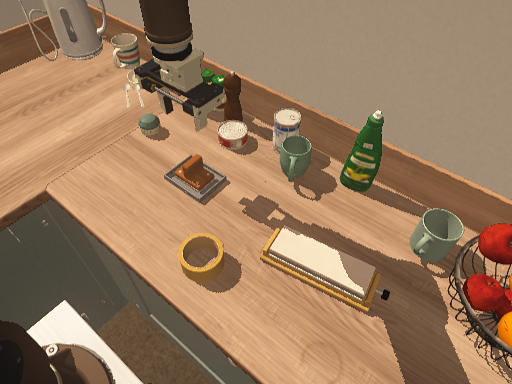

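The wrist view shows the block lying flat inside the tray: block cols 213–296, tray 195–314. The scene view shows the mug (296,158), tape (202,257), tin (232,134) and stand where they were, and the gripper is clear of everything.

```bash
python3 -c "
from h import *
print(sign_off())"
```

```text
the job is handed in; nothing more can be done
None
```

The flattening block made its full stroke on the stone and is back lying flat in its tray. I handed the job in at about 23 s, well under the 64 s limit; it reported no verdict.

- **Placing:** I gripped the block by its upright grip at 45 N and set it on the stone at the thumb-screw end. Its centre was at about -60 mm by the arm's reading, and flush to within a millimetre or so by eye in the wrist view.
- **Pressure:** The arm read about 5 to 8 N at each check, plus about 2.4 N of block weight. From the tool heights, the stone was about 3.8 to 4.9 mm down throughout, inside the 1.2 to 10 mm range. The reading dipped to 5 N once, just after the stroke started.
- **Stroke:** The block went from -60 mm to about +60 mm and back to -60 mm without being lifted. The wrist picture just before lifting showed its end flush again.
- **Putting back:** It touched the tray floor a little firmly, at about 15 N. I eased that off before opening the fingers, and the grip opened without disturbing the block.
- **Last checks:** In the final pictures the block is flat and roughly central in the tray, the gripper is clear of everything, and the mug, tape, tin and stand look unmoved.
- **Disagreement:** The top and wrist cameras differed by 2 to 3 mm on the positions of the stone and block, so I used values between the two.

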